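# Lever the snap-in battery cover off a bench meter

### The arm

A 7-joint arm with a two-finger parallel gripper is mounted at the origin on the work surface; the furniture and walls round the work are solid. World frame = base frame: x ahead of the robot, y to its left, z up, the work surface at z = 0. Lengths are in m, angles in rad, forces in N, time in s.
With the tool pointing down it reaches from about 0.425 to 0.875 m from the base axis. Payload 4.7 kg.
Tool frame: the origin (TCP) lies on the centre line of the jaws, within the pads' length; the fingertips stand 14 mm ahead of it and the grasp point (between the pads) lies 5 mm behind it; z points along the fingers, y is the line along which they close (so a half turn about z gives the same grasp; the last joint's range is limited). The gripper opens to 87 mm and grips with 3 to 60 N. Pads are 19 mm wide; open, the fingers measure 117 mm over their backs; the gripper's body (75 mm by 190 mm) begins 51 mm behind the grasp point.
Start: joints at [0.014, 0.321, -0.07, 1.45, 0.023, 1.371, -0.057], TCP at [0.65, -0, 0.237] pointing down, gripper open.
Joint ranges: [-2.86, 2.86], [-0.3, 2.09], [-1.38, 1.24], [0.06, 2.45], [-1.56, 4.7], [0.09, 2.05], [-2.69, 2.69]. Speed limits (rad/s): [2.57, 2.57, 3.14, 3.14, 3.14, 3.14, 3.14].

### API

Orientations are given as a rotation vector (axis times angle).
In Python, from bench import * gives the robot as it stands.
- The arm moves only by the shell command python3 -m jog 'ROWS' [FORCE]. ROWS is JSON, a list of rows, each an object of numbers: "claw": the finger opening in mm, from 0 to 87; "dx", "dy", "dz": the shift along the tool's x, y, z in mm; "spin": the turn about the tool's z in degrees. In form: [{"claw": .., "dx": .., "dy": .., "dz": .., "spin": ..}, ...]. A call has 1 to 20 rows; each row is the pose to reach, as a shift and turn from the pose commanded when the call began, along the tool's axes at that moment; what a row does not reach only later rows make up. A row lasts 1/12 s, in which the tool goes at most 41.7 mm and 7.16 degrees, less where a joint would pass 70% of its speed; a pose out of reach is approached as far as the arm can. A call with a gripper value outside its range is refused whole. The fingers move at their own pace and stop on an object; FORCE is the grip in N (left out, the last holds). Time passes only in rows, so rows that repeat a pose let the fingers close. It gives the time, the measured TCP pose, the force, the opening and the grip force at its end, in the units of the state.
- get_state(): the state, without advancing time (a new reading comes with each control period).
- get_image(name): name is "scene" or "side" or "wrist"; returns a dict with "frame" (384x512x3 uint8, red, green, blue), "depth" (384x512 float32, m along the optical axis (not along the pixel's ray), 0 where there is no reading), "K" (3x3 intrinsics, pixels), "T" (4x4, takes a point from camera to world coordinates); the wrist camera has in their place "mount" (4x4, takes a point from camera to tool coordinates, whose origin is the TCP and whose axes are the flange's). Camera axes: x right, y down, z forward; pixel columns grow to the right and rows downward; lengths in m; the calibration is good to about 2 mm. A picture is of the moment at which its call begins: read the wrist's pose just before it.
- close_job(): hands the job in; it is judged then, once.
The state is a dict: "time": time; "joint_positions": joint angles; "qd": joint speeds; "joint_torque": joint torques, N m; "position": TCP position; "tool_rot": TCP orientation; "ft_force": force on the tool from outside, world axes, zero at the start; "torque": the same for the moment, N m; "grip_width": opening from 0.0 (shut) to 1.0 (fully open); "grip_force": force on a finger pad.
Only numpy, scipy, OpenCV 4.12 (cv2) and the standard library are available. Lean on these libraries where they do the work, as an engineer would, in place of code of your own. Each camera call takes 0.05 s, during which the arm holds its last target. There are 200 camera calls.

### The job

Open the battery compartment of the white bench meter: slide the blade of the orange-handled pry tool into the notch under the front lip of the grey cover and lever the lip up until it pops past its spring catches. Take the loosened cover off and lay it flat in the blue parts tray, and put the tool back down in its rest. Leave the other things on the bench where they are.

Things in the scene. Friction and masses are not known exactly. Their poses are not given: they have to be found in the camera images.
- meter: white bench meter, 158 x 90 x 78 mm, fixed. Origin at its foot under its middle; z up; its own -x side faces roughly to the robot, flat front face at x = -81 mm. A recess in its top (x -69.5 to +6, y -28.5 to +28.5 mm) holds the grey cover. The top around it is flat, 78 mm above its foot, so fingers find no grip on the seated cover
- notch (a point): point at the outer front face, 62 mm above the meter's foot, in the notch: an 18 mm wide slot in the middle of the meter's 11.5 mm thick front wall, open at the top. Flat sill 3.5 mm below this point, underside of the seated cover 3.5 mm above. Axes as the meter's: +x is the way the blade goes in, z up
- cover_center (a point): centre of the grey cover, a plate 70 (x) x 54 (y) x 12 (z) mm, about 50 g, 4 black lines on top near its front lip; axes as the meter's while in place, x from lip to rear. A rib along its lower front edge is held down by two sprung steel catches beside the notch; some 12 N up at the lip takes it past them. A 4 mm thick tongue at the rear sits 3 mm under the meter's edge
- cover_lip (a point): middle of the cover's front top edge, 36 mm ahead (-x) of its centre; 77.5 mm above the meter's foot when seated. Once past, the catches hold it up near 88 mm with no tool under it: the sides near the lip then stand some 8 mm proud and can be pinched across 54 mm. Raise the lip 10 mm more and draw it up and 6 mm forward to bring the tongue out
- tool_grip (a point): centre of the pry tool's orange handle, which is 110 (x) x 16 (y) x 14 (z) mm; x points along the tool to the blade; the whole tool weighs about 60 g
- tool_tip (a point): tip of the pry tool's steel blade, 115 mm ahead (+x) of the handle's centre on the tool's axis; the blade is straight, 60 mm long, 10 mm wide, 3 mm thick, level with the handle's middle
- rest_seat (a point): where the handle's centre lies when the tool is in its rest, 42 mm above the dark bench; x along the tool, z up. The rest (fixed): aluminium plate 116 x 50 x 8 mm with two black forks, 9 mm thick, at x = -42 and +42 mm; fork ground 35 mm above the bench, prongs lean outward up to 51 mm, gap 20 mm at the ground, 31 mm at the top
- parts_tray: blue open parts tray, 110 (x) x 100 (y) x 22 mm high, walls and floor 3 mm, fixed to the bench; origin on the bench under its middle
- beaker: clear beaker, 97 mm wide, 75 mm high; bystander at the left
- tube: upright 50 ml tube with blue cap, 36 mm wide, 114 mm high; bystander at the back right
- timer: white bench timer, 64 x 64 x 18 mm; bystander at the left
- label_tape: roll of green tape, 78 mm wide, 19 mm high; bystander at the left
- notes: yellow note pad, 78 x 77 x 13 mm; bystander at the right
- well (a point): point on the cover's middle at the height of the meter's top (78 mm), 51 mm behind the notch point. Under the cover lies the open battery well: a level blade slid over the sill runs freely at least 40 mm in under the cover's lip. Pushing the tool's handle down then turns the blade about the sill's outer edge and lifts the cover by its tip

How it is judged:
On the way:
1. the cover's lip has been levered up past its catches with the tool's blade in the notch (z of cover_lip in the frame of meter above 0.0835 m and distance between tool_tip and notch below 0.055 m), for 0.1 s.
At the end, for the whole second after the job is handed in: The cover lies flat (within 0.1 rad) on the floor of the parts tray, and the pry tool lies down in both forks of its rest, its handle's centre within 25 mm of the seat point, not more than 4 mm high, and within 0.12 rad of the rest's x axis, either way round (x of cover_center in the frame of parts_tray between -0.045 and 0.045 m and y of cover_center in the frame of parts_tray between -0.04 and 0.04 m and height (world z) of cover_center below 0.013 m and angle between the z axis of cover_center and the z axis of parts_tray, either way round below 0.1 rad and distance between tool_grip and rest_seat below 0.025 m and z of tool_grip in the frame of rest_seat below 0.004 m and angle between the x axis of tool_grip and the x axis of rest_seat, either way round below 0.12 rad); the robot touches nothing.
It fails at once if a bystander (beaker, tube, timer, tape, note pad) is pushed more than 20 mm (distance of any of beaker, tube, timer, label_tape, notes from where it was at the start of the episode above 0.02 m).
It also fails if it takes over 70 s, if anything falls off the work surface, if the arm or the gripper's body presses on something with over 40 N, if the wrist force passes 120 N, or if a joint passes its speed limit or range.

## Working session

There is one attempt and no reset: what is moved stays moved. The work goes in short steps, Python scripts to look and compute and a shell command to move; the robot and the scene stay as the last step left them, time stands still between calls to the robot, and variables do not carry over. Pictures are saved under pics/ and viewed, at most 12 in all, crops included, and the job is handed in when it is done.

```bash
ls; mkdir -p pics
python3 - <<'E'
from bench import *
import cv2,numpy as np,pickle
s=get_state();print(s)
d={n:get_image(n) for n in("scene","side")}
pickle.dump(d,open("im0.pkl","wb"))
for n in d: print(n,d[n]["K"],d[n]["T"],(d[n]["depth"]>0).mean())
cv2.imwrite("pics/a.png",cv2.resize(np.hstack([d[n]["frame"][...,::-1] for n in d]),(800,300)))
cv2.imwrite("pics/scene.png",cv2.resize(d["scene"]["frame"][...,::-1],(800,600)))
E
```

```text
pics
{'time': 0.0, 'joint_positions': array([ 0.01411359,  0.32181575, -0.07012034,  1.4516453 ,  0.02263884,
        1.37078347, -0.0568994 ]), 'qd': array([ 0.00049955,  0.00081961, -0.00111754,  0.00063959, -0.00083584,
       -0.00190876,  0.00105291]), 'joint_torque': array([-2.58547143e-04, -4.91284704e+01, -4.03903294e-01, -3.12526345e+01,
       -6.40594075e-02,  4.37659642e-02,  1.61017233e-04]), 'position': array([ 6.49490644e-01, -4.83136363e-05,  2.35481388e-01]), 'tool_rot': array([-2.22050750e+00, -2.22063735e+00,  2.20185174e-03]), 'ft_force': array([ 1.09077822, -0.04671843,  0.20721546]), 'torque': array([-0.00982359,  0.01421737,  0.00422868]), 'grip_force': 0.0, 'grip_width': 0.9997379067976944}
scene [[418.82461213   0.         256.1198232 ]
 [  0.         418.82461213 182.85599427]
 [  0.           0.           1.        ]] [[-0.0319923  -0.57422587  0.8180716  -0.63962541]
 [-0.9994457   0.0259198  -0.0208915   0.0261915 ]
 [-0.00920781 -0.81828651 -0.57473682  0.87017104]
 [ 0.          0.          0.          1.        ]] 0.9960530598958334
side [[423.9435858    0.         253.32068216]
 [  0.         423.9435858  191.16495738]
 [  0.           0.           1.        ]] [[-0.96937525  0.15322793 -0.19191881  0.73988625]
 [ 0.2445102   0.52917147 -0.81252219  1.11482928]
 [-0.02294314 -0.83456501 -0.55043152  0.83921539]
 [ 0.          0.          0.          1.        ]] 0.9957631429036459
```

View pics/scene.png

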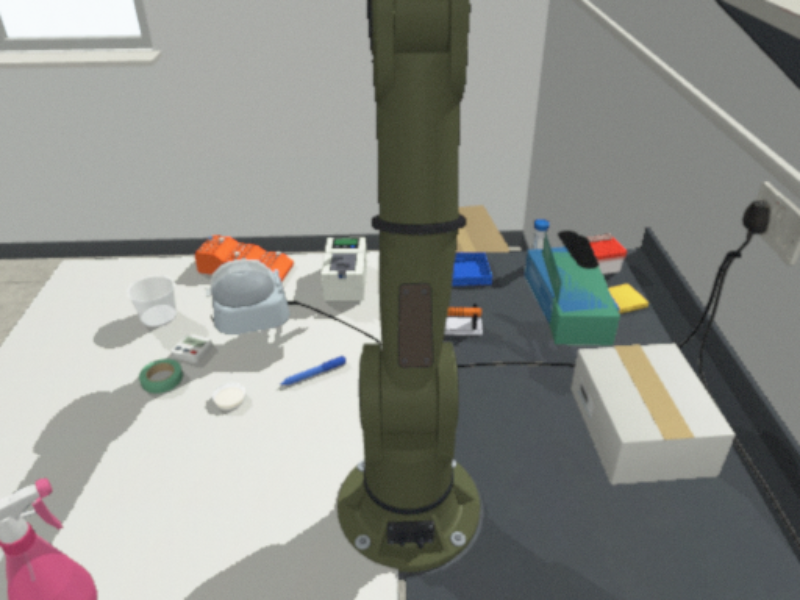

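View pics/a.png

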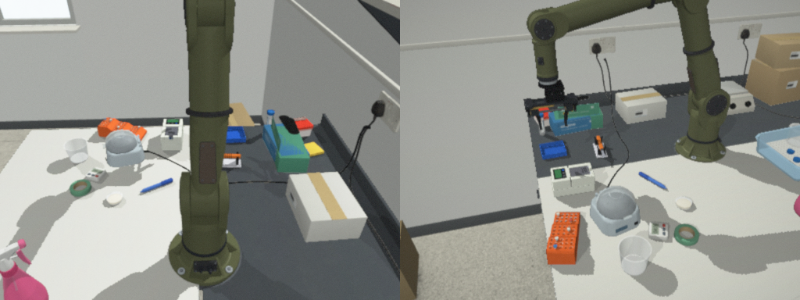

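The scene view shows the meter around (345,268), the tray at (470,270), and the rest with the tool at (462,318), partly behind the arm. The side view shows all three without obstruction, so I'll measure from that one.

```bash
cat > h.py <<'E'
import numpy as np,cv2,pickle
from scipy.spatial.transform import Rotation as R
def cloud(im,T=None):
    T=im["T"] if T is None else T
    K=im["K"];d=im["depth"];v,u=np.indices(d.shape)
    p=np.stack([(u-K[0,2])/K[0,0]*d,(v-K[1,2])/K[1,1]*d,d],-1)
    return p@T[:3,:3].T+T[:3,3]
E
python3 - <<'E'
from h import *
d=pickle.load(open("im0.pkl","rb"))
im=d["side"];P=cloud(im);f=im["frame"]
cv2.imwrite("pics/side.png",cv2.resize(f[150:270,160:320,::-1],(800,600),interpolation=cv2.INTER_CUBIC))
hsv=cv2.cvtColor(f,cv2.COLOR_RGB2HSV)
def rep(n,m,P):
    q=P[m]; print(n,len(q),np.percentile(q,[2,50,98],axis=0).round(3).tolist())
for nm in d:
    im=d[nm];P=cloud(im);h=cv2.cvtColor(im["frame"],cv2.COLOR_RGB2HSV)
    z=P[...,2]; x=P[...,0]; y=P[...,1]
    ws=(x>.4)&(x<.95)&(abs(y)<.5)
    H,S,V=h[...,0],h[...,1],h[...,2]
    rep(nm+" blue",ws&(H>105)&(H<125)&(S>170)&(z<.04)&(z>-.02)&(abs(y)<.25),P)
    rep(nm+" orange",ws&(H<18)&(S>150)&(y<.1)&(y>-.2)&(x<.8),P)
    rep(nm+" meter",ws&(S<40)&(z>.06)&(z<.085)&(y<.25)&(y>0)&(x>.5),P)
    rep(nm+" table",(S<60)&(x>.4)&(x<.6)&(abs(y)<.1)&(z<.02),P)
E
```

```text
scene blue 421 [[0.592, -0.212, 0.001], [0.649, -0.175, 0.006], [0.707, -0.131, 0.023]]
scene orange 102 [[0.421, -0.165, 0.038], [0.434, -0.133, 0.048], [0.445, -0.101, 0.053]]
scene meter 363 [[0.526, 0.073, 0.061], [0.55, 0.119, 0.082], [0.681, 0.165, 0.085]]
scene table 565 [[0.402, -0.097, 0.003], [0.476, 0.067, 0.008], [0.592, 0.098, 0.015]]
side blue 585 [[0.597, -0.219, -0.003], [0.649, -0.178, 0.003], [0.702, -0.113, 0.02]]
side orange 91 [[0.431, -0.163, 0.034], [0.444, -0.105, 0.047], [0.697, 0.028, 0.318]]
side meter 1128 [[0.534, 0.077, 0.061], [0.602, 0.142, 0.081], [0.684, 0.167, 0.084]]
side table 1358 [[0.403, -0.095, -0.006], [0.47, -0.018, -0.0], [0.59, 0.096, 0.01]]
```

View pics/side.png

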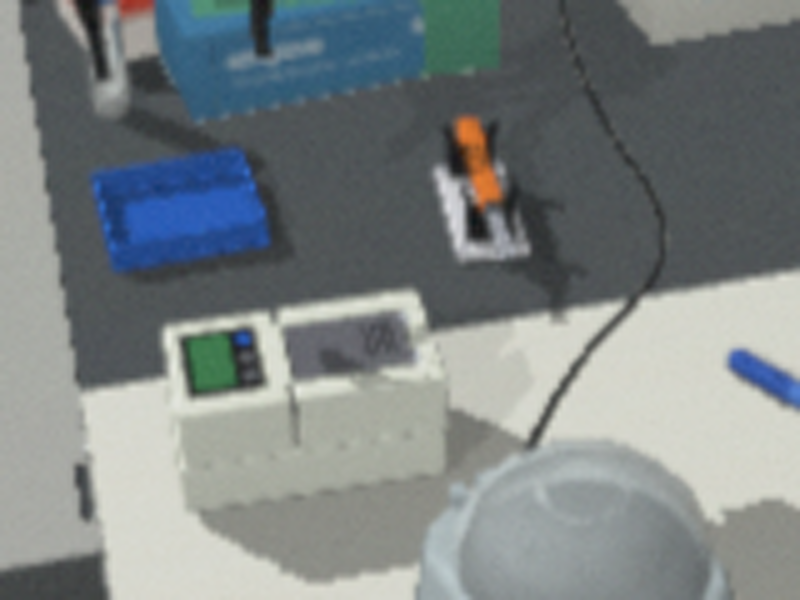

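The side crop shows the meter at about (300,400) with the notch end to its right at (430,350), the tray at (180,210), and the tool along the rest at (480,170) with its blade towards the meter. Next I'll take wrist-camera close-ups for precision.

```bash
python3 -m jog '[{"claw":87,"dx":-120,"dy":-160,"dz":-30},{"claw":87,"dx":-120,"dy":-160,"dz":-30},{"claw":87,"dx":-120,"dy":-160,"dz":-30},{"claw":87,"dx":-120,"dy":-160,"dz":-30},{"claw":87,"dx":-120,"dy":-160,"dz":-30},{"claw":87,"dx":-120,"dy":-160,"dz":-30},{"claw":87,"dx":-120,"dy":-160,"dz":-30},{"claw":87,"dx":-120,"dy":-160,"dz":-30}]'
cat >> h.py <<'E'
def wrist(tag):
    from bench import get_state,get_image
    s=get_state();im=get_image("wrist")
    T=np.eye(4);T[:3,:3]=R.from_rotvec(s["tool_rot"]).as_matrix();T[:3,3]=s["position"]
    im["T"]=T@im["mount"]
    pickle.dump((s,im),open(tag+".pkl","wb"))
    cv2.imwrite(f"pics/{tag}.png",cv2.resize(im["frame"][...,::-1],(800,600)))
    return s,im
def hsv(im): return cv2.cvtColor(im["frame"],cv2.COLOR_RGB2HSV)
def pct(q): return np.percentile(q,[2,50,98],axis=0).round(4).tolist()
E
python3 - <<'E'
from h import *
s,im=wrist("w1")
print(s["position"],im["mount"].round(3),im["K"])
P=cloud(im);h=hsv(im)
print(P[::95,::127].round(3).tolist())
m=(h[...,0]<18)&(h[...,1]>150)&(P[...,2]>.02)&(P[...,2]<.07)
print(m.sum(),pct(P[m]))
E
```

```text
[ 6.49539261e-01 -1.41325973e-05  2.35567271e-01] [[-0.001 -0.955 -0.296  0.083]
 [ 1.    -0.001 -0.    -0.   ]
 [-0.    -0.296  0.955 -0.15 ]
 [ 0.     0.     0.     1.   ]] [[286.93524392   0.         258.69461442]
 [  0.         286.93524392 187.53827623]
 [  0.           0.           1.        ]]
[[[0.354, 0.19, 0.01], [0.498, 0.191, 0.007], [0.644, 0.19, 0.008], [1.085, 0.419, -0.794], [1.54, 0.419, -0.795]], [[0.324, 0.087, 0.008], [0.483, 0.087, 0.007], [0.644, 0.086, 0.087], [1.125, 0.095, -0.792], [1.619, 0.095, -0.791]], [[0.285, -0.04, 0.001], [0.464, -0.04, 0.002], [0.642, -0.041, -0.0], [1.174, -0.294, -0.792], [1.479, -0.209, -0.527]], [[0.577, 0.033, 0.317], [0.61, 0.029, 0.311], [0.648, 0.028, 0.311], [0.687, 0.029, 0.311], [0.719, 0.033, 0.317]], [[0.59, 0.021, 0.336], [0.621, 0.025, 0.339], [0.649, 0.026, 0.34], [0.677, 0.021, 0.335], [0.706, 0.022, 0.336]]]
332 [[0.4327, -0.0858, 0.0343], [0.4476, -0.0719, 0.0494], [0.4529, -0.0601, 0.0513]]$[0]: bad value
```

View pics/w1.png

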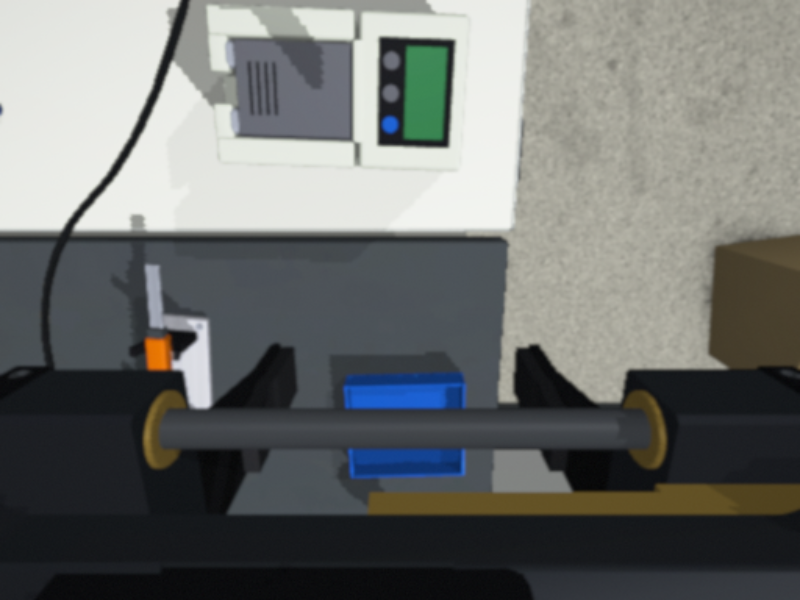

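The wrist view shows the meter, with its cover at about (295,90) and the notch at its left end at (232,90). The blade is at (152,295) pointing to +y, and the tray is at (405,425). The rows were refused because a key was missing, so I'll include every key.

```bash
python3 -m jog '[{"claw":87,"dx":-200,"dy":-190,"dz":0,"spin":0},{"claw":87,"dx":-200,"dy":-190,"dz":0,"spin":0},{"claw":87,"dx":-200,"dy":-190,"dz":0,"spin":0},{"claw":87,"dx":-200,"dy":-190,"dz":0,"spin":0},{"claw":87,"dx":-200,"dy":-190,"dz":0,"spin":0},{"claw":87,"dx":-200,"dy":-190,"dz":0,"spin":0},{"claw":87,"dx":-200,"dy":-190,"dz":0,"spin":0},{"claw":87,"dx":-200,"dy":-190,"dz":0,"spin":0},{"claw":87,"dx":-200,"dy":-190,"dz":0,"spin":0},{"claw":87,"dx":-200,"dy":-190,"dz":0,"spin":0}]'
python3 - <<'E'
from h import *
s,im=pickle.load(open("w1.pkl","rb"));P=cloud(im);h=hsv(im);z=P[...,2]
ws=(P[...,0]<.75)&(P[...,1]>.03)
m=ws&(z>.07)&(z<.1); print("metertop",m.sum(),pct(P[m]),np.median(z[m]))
r=cv2.minAreaRect(P[m][:,:2].astype(np.float32)*1000);print(r)
c=m&(h[...,1]>20)&(h[...,1]<80)&(h[...,2]>70)&(h[...,2]<150)
c=cv2.morphologyEx(c.astype(np.uint8),cv2.MORPH_OPEN,np.ones((3,3)))>0
print("cover",c.sum(),pct(P[c]),cv2.minAreaRect(P[c][:,:2].astype(np.float32)*1000))
cc=h[40:80,150:220];print(h[60,190],h[55,165],h[90,160])
s,im=wrist("w2");print(s["position"],s["joint_positions"]);P=cloud(im);h=hsv(im);z=P[...,2]
m=(h[...,0]<18)&(h[...,1]>150)&(z>.02)&(z<.07)
print("orange",m.sum(),pct(P[m]),cv2.minAreaRect(P[m][:,:2].astype(np.float32)*1000))
E
```

```text
time: 0.98
position: [0.4605, -0.1992, 0.2366]
tool_rot: [-2.221, -2.222, -0.001]
ft_force: [-0.3, 1.3, -0.2]
grip_width: 0.995
grip_force: 0.0
metertop 15956 [[0.5348, 0.0764, 0.08], [0.6091, 0.1225, 0.0855], [0.6828, 0.1626, 0.0879]] 0.08547148041710217
((608.3262939453125, 119.65203857421875), (90.22241973876953, 155.9185333251953), 88.12055969238281)
cover 4590 [[0.5474, 0.0944, 0.0829], [0.5829, 0.1215, 0.085], [0.641, 0.1457, 0.0871]] ((593.3982543945312, 119.78096008300781), (53.44171905517578, 103.41929626464844), 87.94377136230469)
[113  28 120] [116  30  67] [ 47   8 231]
[ 0.46049826 -0.19919419  0.23658269] [ 2.76289410e-01  4.96953177e-03  7.99644312e-02  1.81399857e+00
 -1.23382211e-03  1.32232102e+00  3.57197891e-01]
orange 331 [[0.4291, -0.1673, 0.0354], [0.4388, -0.1138, 0.0501], [0.4529, -0.0603, 0.052]] ((440.36224365234375, -114.37423706054688), (109.63904571533203, 19.596141815185547), 84.81182098388672)
```

View pics/w2.png

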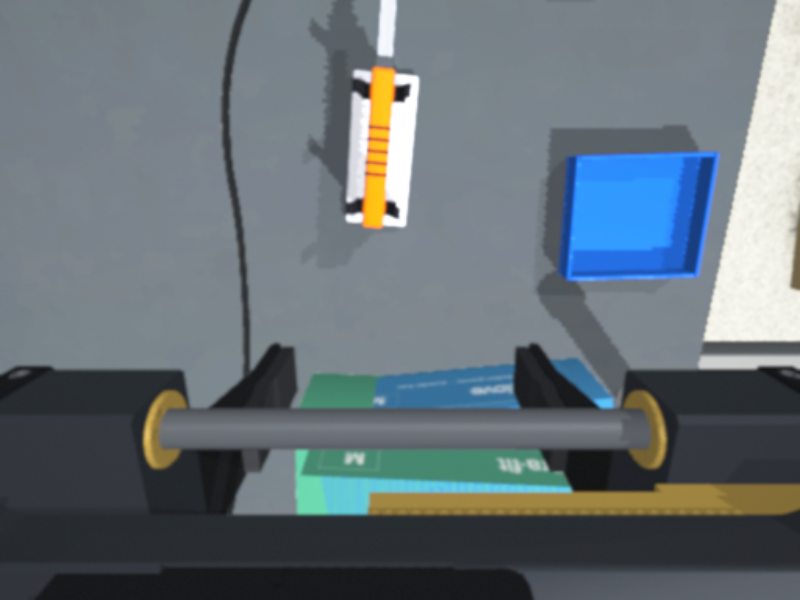

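The wrist view shows the tool in its rest, with the handle from (373,228) to (384,68) and the blade continuing up. The tray is at (640,215).

Run:
```python
from h import *
s,im=pickle.load(open("w2.pkl","rb"));P=cloud(im);h=hsv(im);z=P[...,2];H,S,V=h[...,0],h[...,1],h[...,2]
print("hand",h[95,242],h[20,247])
print("bench z",np.median(z[20:200,165:210]))
o=(H<20)&(S>130)&(z>.02)
q=P[o&(z>.046)];c,(a,b),ang=cv2.minAreaRect(q[:,:2].astype(np.float32)*1000);print("top",len(q),c,a,b,ang,np.median(q[:,2]))
l=cv2.fitLine(q[:,:2].astype(np.float32),cv2.DIST_L2,0,0,0).ravel();print("axis",l,np.degrees(np.arctan2(l[1],l[0])))
b=(H>100)&(H<125)&(S>150)&(P[...,1]>-.24)&(P[...,0]>.55)
q=P[b];print("tray",cv2.minAreaRect(q[:,:2].astype(np.float32)*1000),pct(q))
fl=q[(q[:,2]<.008)];print("floor",pct(fl))
bl=(z>.03)&(z<.06)&(S<60)&(P[...,1]>-.057)&(P[...,0]<.5);q=P[bl];print("blade",pct(q),cv2.fitLine(q[:,:2].astype(np.float32),cv2.DIST_L2,0,0,0).ravel())
bx=(z>.06)&(z<.2);print("box",pct(P[bx]))
s,im=pickle.load(open("w1.pkl","rb"));P=cloud(im);h=hsv(im);z=P[...,2]
# meter axis & notch: y limits of white in the front wall at height
m=(P[...,0]<.75)&(P[...,1]>.03)&(z>.07)&(z<.1)
c=m&(h[...,2]<150)&(h[...,1]>15)&(P[...,0]<.624)
c=cv2.morphologyEx(c.astype(np.uint8),cv2.MORPH_OPEN,np.ones((5,5)))
n,lab,st,_=cv2.connectedComponentsWithStats(c);k=1+np.argmax(st[1:,4]);q=P[lab==k]
print("cover",cv2.minAreaRect(q[:,:2].astype(np.float32)*1000),pct(q))
for x in np.arange(.529,.552,.002):
    k=(abs(P[...,0]-x)<.001)&m; y=P[...,1][k]; kl=(abs(P[...,0]-x)<.001)&(P[...,1]>.09)&(P[...,1]<.15)&(z<.078)&(z>.05)
    print(round(x,3),k.sum(),(y.min().round(4),y.max().round(4)) if len(y) else "",kl.sum(),pct(P[kl][:,1:]) if kl.sum()>3 else "")
```

```text
hand [ 19 219 255] [109   8 251]
bench z 0.001498480618698228
top 416 (446.54248046875, -114.93065643310547) 109.70890045166016 27.49180030822754 84.50105285644531 0.05025714576184509
axis [ 0.09133356  0.99582034  0.43963525 -0.11153188] 84.75967
tray ((656.8775634765625, -168.99021911621094), (125.6825180053711, 107.4834213256836), 1.7708754539489746) [[0.5942, -0.214, 0.0028], [0.6551, -0.1649, 0.0048], [0.703, -0.117, 0.0239]]
floor [[0.6042, -0.2119, 0.0027], [0.6534, -0.1637, 0.0045], [0.7017, -0.1207, 0.0066]]
blade [[0.4416, -0.0561, 0.0434], [0.4479, -0.0373, 0.0451], [0.4534, -0.0192, 0.0494]] [ 0.09837114  0.9951498   0.4476328  -0.03736468]
box [[0.3734, -0.4042, 0.062], [0.4705, -0.3199, 0.1166], [0.6114, -0.2993, 0.1445]]
cover ((578.5684204101562, 120.88717651367188), (55.13582992553711, 73.96538543701172), 88.23429870605469) [[0.5473, 0.0944, 0.0815], [0.581, 0.1214, 0.085], [0.6147, 0.1458, 0.0866]]
0.529 8 (np.float64(0.0784), np.float64(0.1028)) 0 
0.531 81 (np.float64(0.0774), np.float64(0.1564)) 21 [[0.1156, 0.0645], [0.1232, 0.0658], [0.1303, 0.0672]]
0.533 163 (np.float64(0.0774), np.float64(0.1662)) 34 [[0.1153, 0.0647], [0.1232, 0.0661], [0.1312, 0.0737]]
0.535 179 (np.float64(0.0774), np.float64(0.1658)) 38 [[0.1147, 0.0646], [0.1227, 0.0663], [0.1313, 0.0703]]
0.537 170 (np.float64(0.0774), np.float64(0.166)) 38 [[0.1154, 0.0642], [0.1236, 0.0662], [0.1311, 0.0748]]
0.539 173 (np.float64(0.0774), np.float64(0.166)) 26 [[0.1133, 0.0647], [0.1233, 0.0662], [0.1311, 0.0751]]
0.541 201 (np.float64(0.0774), np.float64(0.1662)) 14 [[0.0939, 0.0702], [0.1034, 0.0741], [0.1316, 0.0767]]
0.543 187 (np.float64(0.0774), np.float64(0.166)) 8 [[0.094, 0.0722], [0.1134, 0.074], [0.1333, 0.077]]
0.545 163 (np.float64(0.0774), np.float64(0.1658)) 2 
0.547 208 (np.float64(0.0774), np.float64(0.1661)) 3 
0.549 200 (np.float64(0.0774), np.float64(0.1664)) 2 
0.551 219 (np.float64(0.0774), np.float64(0.166)) 2
```

The sizes agree with the task: the notch sill reads z≈66 mm, the meter foot 7.5 mm, and the handle 110 mm long at (0.439,-0.114). I'll grasp the tool now.

```bash
python3 -m jog '[{"claw":60,"dx":86,"dy":-21,"dz":100,"spin":5.2},{"claw":60,"dx":86,"dy":-21,"dz":100,"spin":5.2},{"claw":60,"dx":86,"dy":-21,"dz":100,"spin":5.2},{"claw":45,"dx":86,"dy":-21,"dz":100,"spin":5.2},{"claw":45,"dx":86,"dy":-21,"dz":140,"spin":5.2},{"claw":45,"dx":86,"dy":-21,"dz":170,"spin":5.2},{"claw":45,"dx":86,"dy":-21,"dz":190,"spin":5.2},{"claw":45,"dx":86,"dy":-21,"dz":200,"spin":5.2},{"claw":45,"dx":86,"dy":-21,"dz":200,"spin":5.2},{"claw":45,"dx":86,"dy":-21,"dz":200,"spin":5.2}]' 20
python3 -m jog '[{"claw":5,"dx":0,"dy":0,"dz":0,"spin":0},{"claw":5,"dx":0,"dy":0,"dz":0,"spin":0},{"claw":5,"dx":0,"dy":0,"dz":0,"spin":0},{"claw":5,"dx":0,"dy":0,"dz":0,"spin":0},{"claw":5,"dx":0,"dy":0,"dz":0,"spin":0},{"claw":5,"dx":0,"dy":0,"dz":0,"spin":0},{"claw":5,"dx":0,"dy":0,"dz":0,"spin":0},{"claw":5,"dx":0,"dy":0,"dz":0,"spin":0}]' 20
```

```text
time: 1.87
position: [0.4399, -0.1136, 0.037]
tool_rot: [2.319, 2.12, 0.0]
ft_force: [0.3, 0.3, 0.4]
grip_width: 0.521
grip_force: 0.0
time: 2.53
position: [0.4394, -0.1142, 0.037]
tool_rot: [2.319, 2.118, 0.001]
ft_force: [-0.3, 0.3, 4.6]
grip_width: 0.179
grip_force: 20.0
```

```bash
python3 -m jog '[{"claw":5,"dx":0,"dy":0,"dz":-30,"spin":0},{"claw":5,"dx":0,"dy":0,"dz":-70,"spin":0},{"claw":5,"dx":0,"dy":0,"dz":-110,"spin":0},{"claw":5,"dx":20,"dy":0,"dz":-110,"spin":7},{"claw":5,"dx":40,"dy":0,"dz":-110,"spin":14},{"claw":5,"dx":60,"dy":0,"dz":-110,"spin":21},{"claw":5,"dx":80,"dy":0,"dz":-110,"spin":28},{"claw":5,"dx":100,"dy":0,"dz":-110,"spin":35},{"claw":5,"dx":120,"dy":-5,"dz":-110,"spin":42},{"claw":5,"dx":140,"dy":-10,"dz":-110,"spin":49},{"claw":5,"dx":160,"dy":-15,"dz":-110,"spin":56},{"claw":5,"dx":180,"dy":-25,"dz":-110,"spin":63},{"claw":5,"dx":200,"dy":-35,"dz":-110,"spin":70},{"claw":5,"dx":220,"dy":-40,"dz":-110,"spin":77},{"claw":5,"dx":238,"dy":-46,"dz":-110,"spin":83},{"claw":5,"dx":238,"dy":-46,"dz":-110,"spin":86.8},{"claw":5,"dx":238,"dy":-46,"dz":-110,"spin":86.8},{"claw":5,"dx":238,"dy":-46,"dz":-110,"spin":86.8},{"claw":5,"dx":238,"dy":-46,"dz":-110,"spin":86.8}]' 20
python3 - <<'E'
from h import *
s,im=wrist("w3");print(s["position"],s["joint_positions"].round(3));P=cloud(im);h=hsv(im);z=P[...,2]
E
```

```text
time: 4.12
position: [0.4147, 0.1264, 0.1463]
tool_rot: [3.141, -0.054, -0.001]
ft_force: [0.2, -0.5, -0.9]
grip_width: 0.183
grip_force: 20.0
[0.4147129  0.12640359 0.14627691] [-0.019 -0.062 -0.325  2.063 -0.021  1.138 -1.94 ]
```

View pics/w3.png

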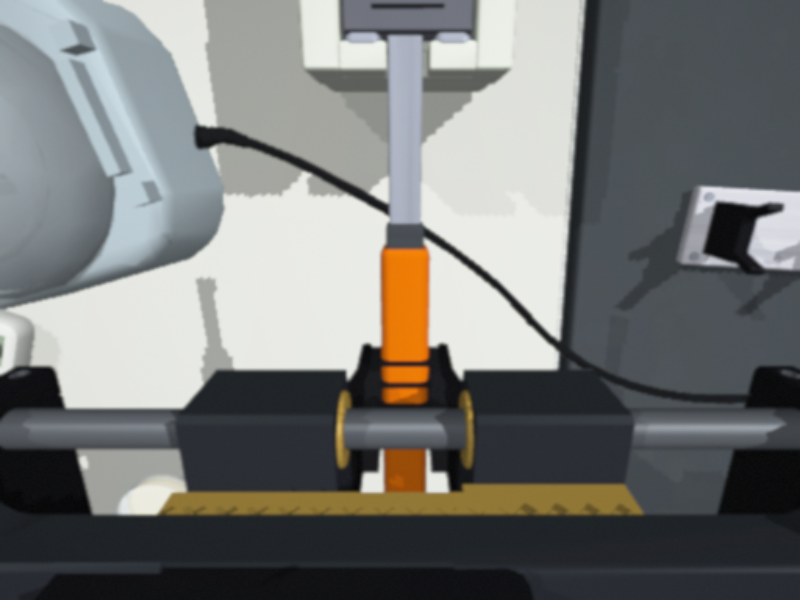

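The blade at (405,35)-(405,225) lines up with the slot at (405,60). A grey machine stands on the left at (100,150), so I'll check the clearance there along with the tip's position and slope.

Run:
```python
from h import *
s,im=pickle.load(open("w3.pkl","rb"));P=cloud(im);h=hsv(im);z=P[...,2]
T=np.eye(4);T[:3,:3]=R.from_rotvec(s["tool_rot"]).as_matrix();T[:3,3]=s["position"]
b=(z>.12)&(z<.19)&(h[...,1]<70)&(P[...,0]>.475)&(abs(P[...,1]-.123)<.02)
q=P[b];print("blade",len(q),pct(q))
l=np.polyfit(q[:,0],q[:,1:],1);print("slopes y,z",l)
v,u=np.nonzero(b);print("tip px row",v.min(),q[v<v.min()+3].mean(0))
m=(z>.07)&(z<.1)&(P[...,0]>.5)&(P[...,0]<.56)&(P[...,1]>.06)&(P[...,1]<.19)
q=P[m];print("meter",pct(q))
for x in(.532,.535,.538):
  k=(abs(P[...,0]-x)<.0015)&(z<.08)&(z>.05)&(abs(P[...,1]-.123)<.025);print(x,k.sum(),pct(P[k]) if k.sum()>3 else "")
  k=(abs(P[...,0]-x)<.0015)&m;print(np.sort(P[...,1][k])[[0,-1]])
g=(z>.03)&(z<.3)&(P[...,1]>.16)&(P[...,0]<.53)&(P[...,0]>.3);print("machine",pct(P[g]))
g&=(P[...,1]<.235);print(pct(P[g]) if g.any() else 0)
```

```text
blade 2607 [[0.4757, 0.1192, 0.1526], [0.5038, 0.1242, 0.1541], [0.5273, 0.1292, 0.1557]]
slopes y,z [[-0.03469308 -0.00622135]
 [ 0.14163056  0.15723293]]
tip px row 23 [0.52761614 0.12331433 0.15407938]
meter [[0.5296, 0.079, 0.0732], [0.5448, 0.1211, 0.0851], [0.5566, 0.1646, 0.0868]]
0.532 165 [[0.5306, 0.113, 0.0527], [0.531, 0.1382, 0.0673], [0.533, 0.1475, 0.0797]]
[0.07753241 0.16671565]
0.535 25 [[0.5337, 0.1129, 0.0653], [0.5348, 0.1141, 0.067], [0.5365, 0.1311, 0.0775]]
[0.07762747 0.16694175]
0.538 21 [[0.5369, 0.1128, 0.0652], [0.5381, 0.114, 0.0669], [0.5393, 0.131, 0.077]]
[0.0768327  0.16658846]
machine [[0.4265, 0.1611, 0.035], [0.453, 0.2406, 0.1155], [0.5263, 0.2937, 0.2486]]
[[0.4228, 0.1605, 0.2048], [0.4419, 0.1794, 0.2271], [0.4546, 0.2086, 0.2496]]
```

Run:
```python
from h import *
d=pickle.load(open("im0.pkl","rb"))
for n in d:
  P=cloud(d[n]);m=(P[...,2]>.03)&(P[...,2]<.2)&(P[...,1]>.175)&(P[...,1]<.36)&(P[...,0]>.33)&(P[...,0]<.56)
  q=P[m];print(n,m.sum(),pct(q))
  for y in np.arange(.175,.26,.01):
    k=q[abs(q[:,1]-y)<.005]
    if len(k)>2: print(y.round(3),len(k),k[:,0].min().round(3),k[:,0].max().round(3),"zmax",k[:,2].max().round(3))
```

```text
scene 1569 [[0.4216, 0.2411, 0.0319], [0.4498, 0.3032, 0.0893], [0.5346, 0.3574, 0.1283]]
0.225 6 0.505 0.511 zmax 0.033
0.235 20 0.462 0.511 zmax 0.051
0.245 79 0.444 0.514 zmax 0.087
0.255 94 0.437 0.551 zmax 0.093
side 940 [[0.436, 0.2678, 0.0693], [0.5097, 0.3317, 0.1192], [0.5588, 0.3592, 0.1251]]
```

The machine stays clear of the gripper body: it starts at y≥0.235 and the body ends at 0.221. I'll lower the blade in front of the slot and insert it.

```bash
python3 -m jog '[{"claw":5,"dx":0,"dy":0,"dz":30,"spin":0},{"claw":5,"dx":0,"dy":0,"dz":60,"spin":0},{"claw":5,"dx":0,"dy":0,"dz":83,"spin":0},{"claw":5,"dx":0,"dy":0,"dz":83,"spin":0},{"claw":5,"dx":0,"dy":0,"dz":83,"spin":0},{"claw":5,"dx":6,"dy":0,"dz":83,"spin":0},{"claw":5,"dx":12,"dy":0,"dz":83,"spin":0},{"claw":5,"dx":12,"dy":0,"dz":83,"spin":0},{"claw":5,"dx":12,"dy":0,"dz":83,"spin":0}]' 20
python3 - <<'E'
from h import *
s,im=wrist("w4");P=cloud(im);h=hsv(im);z=P[...,2]
print(s["position"])
for x in(.535,.538):
  k=(abs(P[...,0]-x)<.0015)&(abs(P[...,1]-.123)<.03)&(z>.03)&(z<.1);o=np.argsort(P[...,1][k]);print(np.c_[P[...,1][k],z[k]][o][::2].round(4).tolist())
cv2.imwrite("pics/w4c.png",cv2.resize(im["frame"][0:90,200:320,::-1],(800,600),interpolation=cv2.INTER_CUBIC))
E
```

```text
time: 4.92
position: [0.4283, 0.127, 0.0648]
tool_rot: [-3.14, 0.055, -0.004]
ft_force: [-0.7, -0.1, 0.4]
grip_width: 0.181
grip_force: 20.0
[0.42827533 0.12695444 0.06481065]
[[0.093, 0.0851], [0.0931, 0.0841], [0.0932, 0.0856], [0.0932, 0.0857], [0.0933, 0.0847], [0.0935, 0.0853], [0.0935, 0.0856], [0.0936, 0.0858], [0.0937, 0.085], [0.0939, 0.0853], [0.0939, 0.0854], [0.0941, 0.0862], [0.0941, 0.0849], [0.0942, 0.085], [0.0942, 0.0852], [0.0944, 0.0859], [0.0946, 0.0849], [0.0946, 0.085], [0.0947, 0.0857], [0.0948, 0.086], [0.0949, 0.0864], [0.0952, 0.0859], [0.0953, 0.0863], [0.0953, 0.0864], [0.0954, 0.0848], [0.0955, 0.0852], [0.0955, 0.0857], [0.0957, 0.0862], [0.0959, 0.0839], [0.0959, 0.0857], [0.096, 0.0859], [0.096, 0.0858], [0.0961, 0.0861], [0.0962, 0.0866], [0.0963, 0.0854], [0.0964, 0.0859], [0.0965, 0.0849], [0.0966, 0.0851], [0.0967, 0.0856], [0.0968, 0.084], [0.097, 0.0865], [0.0971, 0.0854], [0.0972, 0.0843], [0.0973, 0.0846], [0.0974, 0.0851], [0.0975, 0.0854], [0.0975, 0.0858], [0.0976, 0.0856], [0.0978, 0.085], [0.0979, 0.0855], [0.098, 0.0859], [0.0981, 0.0865]
[... 19581 characters left out ...]
52], [0.1495, 0.0856], [0.1495, 0.0848], [0.1495, 0.0841], [0.1496, 0.0859], [0.1497, 0.0856], [0.1498, 0.086], [0.1498, 0.0854], [0.1499, 0.0843], [0.1499, 0.0852], [0.1501, 0.0853], [0.1501, 0.0857], [0.1503, 0.0856], [0.1504, 0.0859], [0.1505, 0.0856], [0.1507, 0.0853], [0.1509, 0.0853], [0.1511, 0.0849], [0.1512, 0.085], [0.1512, 0.0849], [0.1512, 0.0844], [0.1513, 0.0838], [0.1514, 0.0853], [0.1516, 0.0851], [0.1516, 0.0844], [0.1518, 0.0835], [0.1519, 0.085], [0.1519, 0.0862], [0.152, 0.0852], [0.1521, 0.0853], [0.1522, 0.0849], [0.1523, 0.0865], [0.1523, 0.0861], [0.1524, 0.0853], [0.1524, 0.0852], [0.1527, 0.0847], [0.1528, 0.0861], [0.1529, 0.0852], [0.153, 0.0854], [0.153, 0.0844]]
```

View pics/w4c.png

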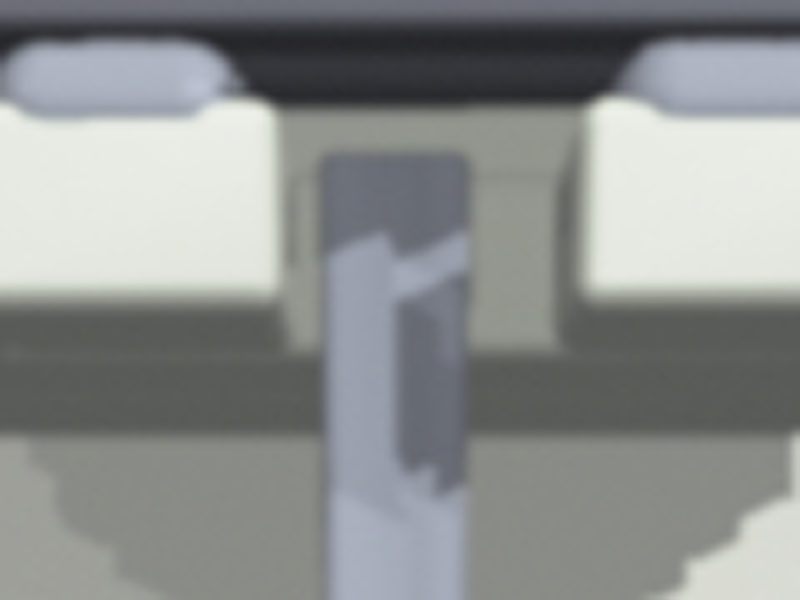

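The blade tip is in the slot at (395,160), about 2 mm to the +y side and 1.5 mm high. I'll correct both, then push in.

```bash
python3 -m jog '[{"claw":5,"dx":0,"dy":2,"dz":1.5,"spin":0},{"claw":5,"dx":0,"dy":2,"dz":1.5,"spin":0},{"claw":5,"dx":7,"dy":2,"dz":1.5,"spin":0},{"claw":5,"dx":14,"dy":2,"dz":1.5,"spin":0},{"claw":5,"dx":21,"dy":2,"dz":1.5,"spin":0},{"claw":5,"dx":28,"dy":2,"dz":1.5,"spin":0},{"claw":5,"dx":28,"dy":2,"dz":1.5,"spin":0},{"claw":5,"dx":28,"dy":2,"dz":1.5,"spin":0}]' 20
```

```text
time: 5.63
position: [0.4551, 0.1238, 0.0619]
tool_rot: [-3.141, 0.055, 0.001]
ft_force: [1.0, -0.1, -0.9]
grip_width: 0.178
grip_force: 20.0
```

```bash
python3 -m jog '[{"claw":5,"dx":0,"dy":0,"dz":3,"spin":0},{"claw":5,"dx":0,"dy":0,"dz":6,"spin":0},{"claw":5,"dx":0,"dy":0,"dz":9,"spin":0},{"claw":5,"dx":1,"dy":0,"dz":12,"spin":0},{"claw":5,"dx":1,"dy":0,"dz":14,"spin":0},{"claw":5,"dx":1,"dy":0,"dz":14,"spin":0}]' 30
python3 -m jog '[{"claw":5,"dx":1,"dy":0,"dz":3,"spin":0},{"claw":5,"dx":1,"dy":0,"dz":6,"spin":0},{"claw":5,"dx":1,"dy":0,"dz":9,"spin":0},{"claw":5,"dx":1,"dy":0,"dz":9,"spin":0},{"claw":5,"dx":1,"dy":0,"dz":9,"spin":0}]' 30
cat >> h.py <<'E'
def sec(P,x0,x1,y0,y1,z0=.03,z1=.13,n=8):
    for x in np.linspace(x0,x1,n):
        k=(abs(P[...,0]-x)<.002)&(P[...,1]>y0)&(P[...,1]<y1)&(P[...,2]>z0)&(P[...,2]<z1)
        if k.sum()>2: print(round(x,4),k.sum(),np.percentile(P[...,2][k],[5,50,95]).round(4))
E
python3 - <<'E'
from h import *
s,im=wrist("w5");P=cloud(im)
print("cover z along x");sec(P,.535,.565,.098,.11);print("blade/handle");sec(P,.46,.535,.12,.126,n=6)
from bench import get_image
im=get_image("side");P=cloud(im);print("side");sec(P,.54,.62,.105,.14)
E
```

```text
time: 6.13
position: [0.456, 0.1239, 0.0485]
tool_rot: [-3.141, 0.055, -0.001]
ft_force: [-1.5, -1.2, 8.0]
grip_width: 0.184
grip_force: 30.0
time: 6.55
position: [0.4568, 0.1238, 0.039]
tool_rot: [-3.141, 0.054, -0.0]
ft_force: [0.6, 0.4, 1.7]
grip_width: 0.177
grip_force: 30.0
cover z along x
0.535 413 [0.0845 0.0855 0.0865]
0.5393 428 [0.0844 0.0854 0.0865]
0.5436 552 [0.0477 0.0869 0.0908]
0.5479 634 [0.0908 0.0954 0.0967]
0.5521 595 [0.0941 0.0952 0.0964]
0.5564 606 [0.0934 0.0946 0.0958]
0.5607 621 [0.0929 0.094  0.0951]
0.565 333 [0.0924 0.0934 0.0945]
blade/handle
0.46 64 [0.0535 0.0547 0.0557]
0.475 71 [0.0578 0.0589 0.0597]
0.49 326 [0.0627 0.1112 0.1138]
0.505 130 [0.0652 0.0665 0.0677]
0.52 121 [0.0645 0.0658 0.0669]
0.535 155 [0.0687 0.07   0.071 ]
side
0.54 10 [0.0703 0.0812 0.0843]
0.5514 8 [0.09   0.0929 0.0941]
0.5629 8 [0.0895 0.0907 0.0928]
0.5743 10 [0.0864 0.0886 0.0906]
0.5857 10 [0.084  0.0871 0.0881]
0.5971 9 [0.0831 0.0849 0.088 ]
0.6086 9 [0.082  0.0835 0.086 ]
0.62 9 [0.0796 0.0822 0.0837]
```

The cover popped: its lip is at z≈0.0955, which is 88 mm above the foot, and it holds there. Now I'll withdraw the tool and take it back to the rest.

```bash
python3 -m jog '[{"claw":5,"dx":-10,"dy":0,"dz":0,"spin":0},{"claw":5,"dx":-20,"dy":0,"dz":0,"spin":0},{"claw":5,"dx":-32,"dy":0,"dz":0,"spin":0},{"claw":5,"dx":-36,"dy":0,"dz":0,"spin":0},{"claw":5,"dx":-36,"dy":0,"dz":-35,"spin":0},{"claw":5,"dx":-36,"dy":0,"dz":-75,"spin":0},{"claw":5,"dx":-32,"dy":10,"dz":-110,"spin":-7},{"claw":5,"dx":-28,"dy":30,"dz":-110,"spin":-14},{"claw":5,"dx":-24,"dy":50,"dz":-110,"spin":-21},{"claw":5,"dx":-20,"dy":70,"dz":-110,"spin":-28},{"claw":5,"dx":-18,"dy":90,"dz":-110,"spin":-35},{"claw":5,"dx":-15,"dy":110,"dz":-110,"spin":-42},{"claw":5,"dx":-12,"dy":130,"dz":-110,"spin":-49},{"claw":5,"dx":-9,"dy":155,"dz":-110,"spin":-56},{"claw":5,"dx":-9,"dy":180,"dz":-110,"spin":-63},{"claw":5,"dx":-9,"dy":205,"dz":-110,"spin":-70},{"claw":5,"dx":-9,"dy":225,"dz":-110,"spin":-77},{"claw":5,"dx":-9,"dy":238,"dz":-110,"spin":-83},{"claw":5,"dx":-9,"dy":238,"dz":-90,"spin":-86.8},{"claw":5,"dx":-9,"dy":238,"dz":-80,"spin":-86.8}]' 30
python3 - <<'E'
from h import *
from bench import get_image
s,im=wrist("w6");P=cloud(im);h=hsv(im);z=P[...,2]
o=(h[...,0]<22)&(h[...,1]>130)&(z>.08)&(z<.2)&(abs(P[...,0]-.44)<.03);q=P[o];print(s["position"],len(q),pct(q),np.polyfit(q[:,1],q[:,[0,2]],1))
b=(h[...,1]<60)&(z>.1)&(z<.2)&(abs(P[...,0]-.45)<.03)&(P[...,1]>-.055);q=P[b];print("blade",pct(q))
im=get_image("side");P=cloud(im);print("side");sec(P,.54,.62,.105,.14)
E
```

```text
time: 8.32
position: [0.4379, -0.1143, 0.1176]
tool_rot: [-2.319, -2.117, 0.001]
ft_force: [-0.7, 0.9, -1.1]
grip_width: 0.178
grip_force: 30.0
[ 0.43789393 -0.11430594  0.11758402] 4030 [[0.428, -0.157, 0.12], [0.4393, -0.0887, 0.1392], [0.4534, -0.0639, 0.1968]] [[0.09239858 0.40066032]
 [0.44849056 0.18285897]]
blade [[0.4395, -0.0537, 0.1421], [0.4456, -0.0251, 0.1499], [0.4515, -0.0051, 0.1557]]
side
0.54 7 [0.0718 0.0807 0.0841]
0.5514 10 [0.0881 0.0916 0.0939]
0.5629 10 [0.0883 0.0902 0.0919]
0.5743 10 [0.0858 0.0884 0.0905]
0.5857 13 [0.0841 0.0868 0.0889]
0.5971 11 [0.0832 0.0854 0.087 ]
0.6086 9 [0.0824 0.0838 0.0853]
0.62 9 [0.0807 0.0821 0.0854]
```

```bash
python3 -m jog '[{"claw":5,"dx":0,"dy":1,"dz":30,"spin":0},{"claw":5,"dx":0,"dy":1,"dz":55,"spin":0},{"claw":5,"dx":0,"dy":1,"dz":65,"spin":0},{"claw":5,"dx":0,"dy":1,"dz":70,"spin":0},{"claw":5,"dx":0,"dy":1,"dz":75,"spin":0},{"claw":5,"dx":0,"dy":1,"dz":79,"spin":0},{"claw":5,"dx":0,"dy":1,"dz":81,"spin":0},{"claw":5,"dx":0,"dy":1,"dz":82,"spin":0},{"claw":5,"dx":0,"dy":1,"dz":82,"spin":0}]' 12
python3 -m jog '[{"claw":24,"dx":0,"dy":0,"dz":0,"spin":0},{"claw":40,"dx":0,"dy":0,"dz":0,"spin":0},{"claw":45,"dx":0,"dy":0,"dz":0,"spin":0},{"claw":45,"dx":0,"dy":0,"dz":0,"spin":0},{"claw":45,"dx":0,"dy":0,"dz":-30,"spin":0},{"claw":60,"dx":0,"dy":0,"dz":-70,"spin":0},{"claw":75,"dx":-30,"dy":0,"dz":-110,"spin":0},{"claw":75,"dx":-60,"dy":0,"dz":-150,"spin":0},{"claw":75,"dx":-85,"dy":0,"dz":-190,"spin":0},{"claw":75,"dx":-85,"dy":0,"dz":-190,"spin":0},{"claw":75,"dx":-85,"dy":0,"dz":-190,"spin":0}]' 12
python3 - <<'E'
from h import *
s,im=wrist("w7");P=cloud(im);h=hsv(im);z=P[...,2]
o=(h[...,0]<22)&(h[...,1]>130)&(z>.046)&(z<.08)&(abs(P[...,0]-.44)<.04);q=P[o];print(s["position"],s["joint_positions"].round(2),len(q),pct(q),np.polyfit(q[:,1],q[:,[0,2]],1),cv2.minAreaRect(q[:,:2].astype(np.float32)*1000))
E
```

```text
time: 9.17
position: [0.4411, -0.1139, 0.0377]
tool_rot: [2.319, 2.118, 0.002]
ft_force: [0.3, 1.0, 0.5]
grip_width: 0.18
grip_force: 12.0
time: 10.08
position: [0.4343, -0.2032, 0.2323]
tool_rot: [2.319, 2.106, 0.005]
ft_force: [-0.0, 0.2, 0.4]
grip_width: 0.834
grip_force: 0.0
[ 0.43428932 -0.20315116  0.23225272] [ 0.29 -0.05  0.09  1.87  0.01  1.31  0.28] 415 [[0.4299, -0.1664, 0.0483], [0.4385, -0.1121, 0.0502], [0.4516, -0.0598, 0.0519]] [[ 0.10694799 -0.00450893]
 [ 0.45084498  0.04966141]] ((440.4241943359375, -113.1187744140625), (108.0899429321289, 14.92470932006836), 84.4732666015625)
```

The tool is back in its rest: its top is level at z=0.050 and its centre is where it was. Next I'll move over the lip of the cover with the jaws across it.

```bash
python3 -m jog '[{"claw":70,"dx":25,"dy":7,"dz":0,"spin":7},{"claw":70,"dx":50,"dy":14,"dz":0,"spin":14},{"claw":70,"dx":75,"dy":21,"dz":0,"spin":21},{"claw":70,"dx":100,"dy":28,"dz":0,"spin":28},{"claw":70,"dx":125,"dy":35,"dz":0,"spin":35},{"claw":70,"dx":150,"dy":42,"dz":0,"spin":42},{"claw":70,"dx":175,"dy":50,"dz":0,"spin":49},{"claw":70,"dx":200,"dy":57,"dz":0,"spin":56},{"claw":70,"dx":225,"dy":64,"dz":0,"spin":63},{"claw":70,"dx":250,"dy":71,"dz":0,"spin":70},{"claw":70,"dx":280,"dy":79,"dz":10,"spin":77},{"claw":70,"dx":305,"dy":86,"dz":30,"spin":83},{"claw":70,"dx":331,"dy":93,"dz":60,"spin":86.8},{"claw":70,"dx":331,"dy":93,"dz":80,"spin":86.8},{"claw":70,"dx":331,"dy":93,"dz":80,"spin":86.8},{"claw":70,"dx":331,"dy":93,"dz":80,"spin":86.8},{"claw":70,"dx":331,"dy":93,"dz":80,"spin":86.8},{"claw":70,"dx":331,"dy":93,"dz":80,"spin":86.8}]'
python3 - <<'E'
from h import *
s,im=wrist("w8");P=cloud(im);h=hsv(im);z=P[...,2];print(s["position"],s["tool_rot"])
c=(h[...,2]<150)&(h[...,1]>15)&(z>.075)&(z<.1)&(P[...,0]<.64)&(abs(P[...,1]-.121)<.05)
print(pct(P[c]))
for x in np.arange(.55,.62,.01):
  k=(abs(P[...,0]-x)<.002)&c
  if k.sum()>5: print(x.round(3),np.percentile(P[...,1][k],[1,99]).round(4),np.median(z[k]).round(4))
E
```

```text
time: 11.63
position: [0.5561, 0.1219, 0.1486]
tool_rot: [-3.141, 0.057, -0.004]
ft_force: [1.0, -0.1, 0.5]
grip_width: 0.807
grip_force: 0.0
[0.55612529 0.12185247 0.1486291 ] [-3.14094967  0.05693787 -0.00389943]
[[0.5494, 0.0941, 0.0852], [0.5872, 0.1202, 0.09], [0.6386, 0.146, 0.0959]]
0.55 [0.0954 0.1472] 0.0956
0.56 [0.0951 0.1473] 0.0943
0.57 [0.0948 0.1467] 0.0928
0.58 [0.0938 0.1464] 0.0911
0.59 [0.0937 0.1464] 0.0897
0.6 [0.0936 0.146 ] 0.088
0.61 [0.0934 0.1454] 0.0865
```

View pics/w8.png

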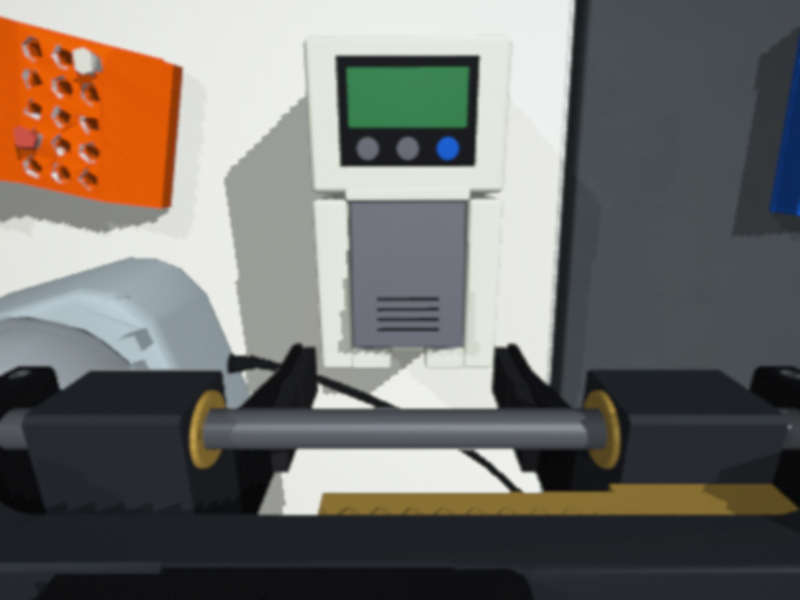

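The view shows the raised cover at (407,275), centred between the fingers. I'll lower and pinch its sides.

```bash
python3 -m jog '[{"claw":70,"dx":1,"dy":0,"dz":20,"spin":0},{"claw":70,"dx":1,"dy":0,"dz":40,"spin":0},{"claw":70,"dx":1,"dy":0,"dz":46,"spin":0},{"claw":70,"dx":1,"dy":0,"dz":48,"spin":0},{"claw":70,"dx":1,"dy":0,"dz":48,"spin":0},{"claw":70,"dx":1,"dy":0,"dz":48,"spin":0},{"claw":50,"dx":1,"dy":0,"dz":48,"spin":0},{"claw":50,"dx":1,"dy":0,"dz":48,"spin":0},{"claw":50,"dx":1,"dy":0,"dz":48,"spin":0},{"claw":50,"dx":1,"dy":0,"dz":48,"spin":0},{"claw":50,"dx":1,"dy":0,"dz":48,"spin":0}]' 25
```

```text
time: 12.6
position: [0.5567, 0.1219, 0.0996]
tool_rot: [3.14, -0.055, 0.001]
ft_force: [0.1, -1.8, 1.3]
grip_width: 0.618
grip_force: 25.0
```

```bash
python3 -m jog '[{"claw":50,"dx":0,"dy":0,"dz":-3,"spin":0},{"claw":50,"dx":0,"dy":0,"dz":-6,"spin":0},{"claw":50,"dx":0,"dy":0,"dz":-9,"spin":0},{"claw":50,"dx":0,"dy":0,"dz":-10,"spin":0},{"claw":50,"dx":-2,"dy":0,"dz":-11,"spin":0},{"claw":50,"dx":-4,"dy":0,"dz":-12,"spin":0},{"claw":50,"dx":-7,"dy":0,"dz":-14,"spin":0},{"claw":50,"dx":-9,"dy":0,"dz":-17,"spin":0},{"claw":50,"dx":-10,"dy":0,"dz":-22,"spin":0},{"claw":50,"dx":-10,"dy":0,"dz":-30,"spin":0},{"claw":50,"dx":-10,"dy":0,"dz":-45,"spin":0},{"claw":50,"dx":-10,"dy":0,"dz":-70,"spin":0},{"claw":50,"dx":-10,"dy":0,"dz":-80,"spin":0},{"claw":50,"dx":-10,"dy":0,"dz":-80,"spin":0}]' 30
python3 - <<'E'
from h import *
s,im=wrist("w9");P=cloud(im);h=hsv(im);z=P[...,2];print(s["position"],s["grip_width"])
sec(P,.54,.63,.105,.135,.03,.22,n=10)
c=(h[...,2]<150)&(h[...,1]>15)&(z>.11)&(z<.2)&(P[...,0]<.64)&(abs(P[...,1]-.121)<.05);print(pct(P[c]))
E
```

```text
time: 13.77
position: [0.5485, 0.1239, 0.1829]
tool_rot: [-3.139, 0.054, -0.011]
ft_force: [0.6, 0.5, -0.9]
grip_width: 0.616
grip_force: 30.0
[0.54851806 0.12394072 0.18287665] 0.6159208326493797
0.54 173 [0.1785 0.1793 0.1803]
0.55 334 [0.1763 0.1775 0.1787]
0.56 354 [0.1741 0.1753 0.1766]
0.57 347 [0.1718 0.173  0.1741]
0.58 349 [0.1697 0.1708 0.172 ]
0.59 354 [0.1674 0.1687 0.1698]
0.6 414 [0.0483 0.1663 0.1675]
0.61 337 [0.0471 0.1558 0.1573]
0.62 176 [0.0842 0.0856 0.0868]
0.63 181 [0.0844 0.0854 0.0866]
[[0.5422, 0.0956, 0.1563], [0.573, 0.1236, 0.1724], [0.6089, 0.1536, 0.1953]]
```

View pics/w9.png

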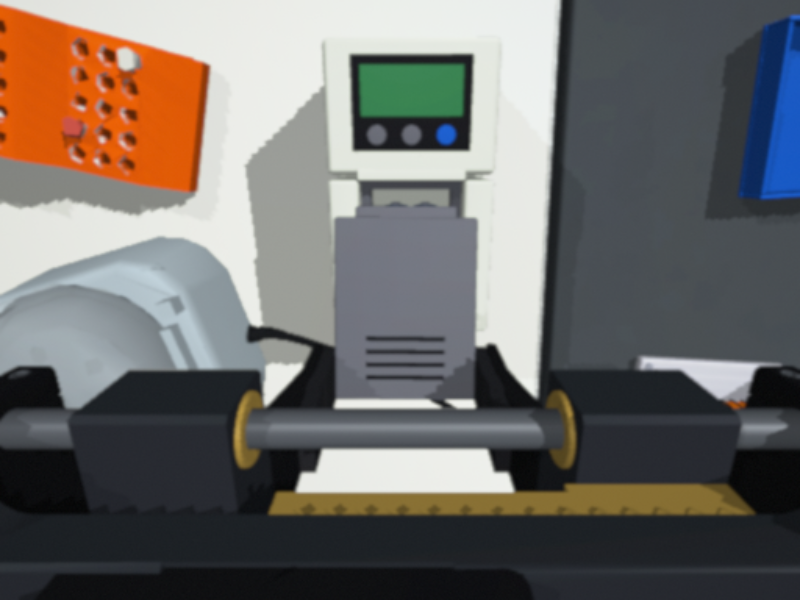

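The cover is free and held, tilted about 12° with its rear low; it runs from (405,215) to (405,395). I'll carry it over the tray.

```bash
python3 -m jog '[{"claw":50,"dx":10,"dy":15,"dz":0,"spin":-7},{"claw":50,"dx":20,"dy":35,"dz":0,"spin":-14},{"claw":50,"dx":30,"dy":55,"dz":0,"spin":-21},{"claw":50,"dx":40,"dy":80,"dz":0,"spin":-28},{"claw":50,"dx":50,"dy":105,"dz":0,"spin":-35},{"claw":50,"dx":60,"dy":130,"dz":0,"spin":-42},{"claw":50,"dx":70,"dy":155,"dz":0,"spin":-49},{"claw":50,"dx":80,"dy":180,"dz":0,"spin":-56},{"claw":50,"dx":90,"dy":205,"dz":0,"spin":-63},{"claw":50,"dx":100,"dy":230,"dz":0,"spin":-70},{"claw":50,"dx":107,"dy":255,"dz":0,"spin":-77},{"claw":50,"dx":114,"dy":280,"dz":0,"spin":-84},{"claw":50,"dx":114,"dy":300,"dz":0,"spin":-91},{"claw":50,"dx":114,"dy":308,"dz":0,"spin":-91},{"claw":50,"dx":114,"dy":308,"dz":0,"spin":-91},{"claw":50,"dx":114,"dy":308,"dz":0,"spin":-91},{"claw":50,"dx":114,"dy":308,"dz":0,"spin":-91}]' 30
python3 - <<'E'
from h import *
s,im=wrist("w10");P=cloud(im);h=hsv(im);z=P[...,2];print(s["position"],s["tool_rot"],s["joint_positions"].round(2))
b=(h[...,0]>100)&(h[...,0]<125)&(h[...,1]>150)&(z<.04)&(P[...,0]>.55);q=P[b];print("tray",pct(q),cv2.minAreaRect(q[q[:,2]>.019][:,:2].astype(np.float32)*1000))
c=(z>.12)&(z<.2)&(abs(P[...,0]-.652)<.05)&(P[...,1]>-.21)&(h[...,2]<150)&(h[...,1]>15);print("cover",pct(P[c]))
E
```

```text
time: 15.23
position: [0.6496, -0.1861, 0.1787]
tool_rot: [-2.239, -2.202, -0.002]
ft_force: [-0.7, 0.1, -0.4]
grip_width: 0.615
grip_force: 30.0
[ 0.64959952 -0.18611358  0.17868327] [-2.23909324e+00 -2.20152765e+00 -1.56098080e-03] [ 0.41  0.42 -0.23  1.45  0.09  1.29  0.16]
tray [[0.5949, -0.3355, 0.0019], [0.6484, -0.1316, 0.0051], [0.7049, -0.1156, 0.0248]] ((651.8534545898438, -240.81634521484375), (110.47959899902344, 250.1017608642578), 1.570377230644226)
cover [[0.6168, -0.1885, 0.1516], [0.6551, -0.1513, 0.166], [0.6819, -0.1249, 0.1963]]
```

View pics/w10.png

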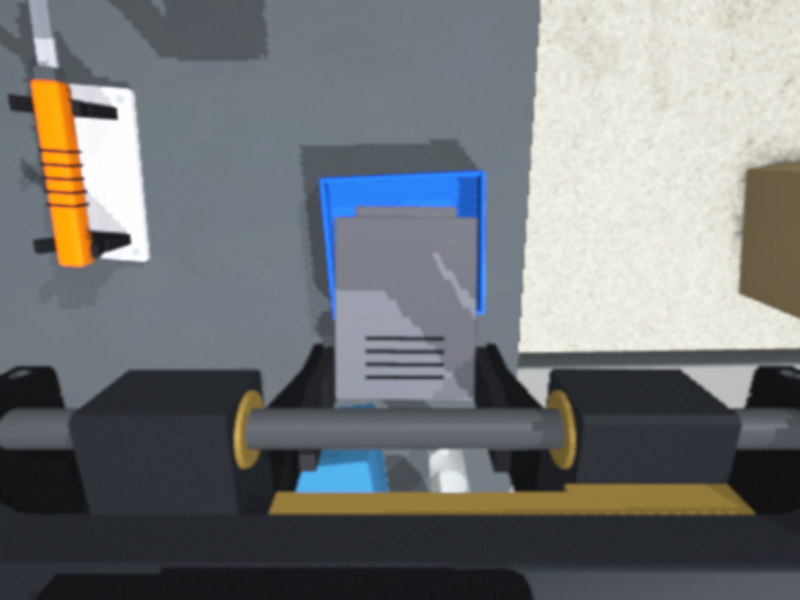

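```bash
python3 -m jog '[{"claw":50,"dx":0,"dy":0,"dz":35,"spin":0},{"claw":50,"dx":0,"dy":0,"dz":75,"spin":0},{"claw":50,"dx":0,"dy":0,"dz":110,"spin":0},{"claw":50,"dx":0,"dy":0,"dz":130,"spin":0},{"claw":50,"dx":0,"dy":0,"dz":138,"spin":0},{"claw":50,"dx":0,"dy":0,"dz":142,"spin":0},{"claw":50,"dx":0,"dy":0,"dz":146,"spin":0},{"claw":50,"dx":0,"dy":0,"dz":149,"spin":0},{"claw":50,"dx":0,"dy":0,"dz":152,"spin":0},{"claw":50,"dx":0,"dy":0,"dz":154,"spin":0},{"claw":50,"dx":0,"dy":0,"dz":156,"spin":0},{"claw":50,"dx":0,"dy":0,"dz":156,"spin":0},{"claw":50,"dx":0,"dy":0,"dz":156,"spin":0}]' 15
python3 - <<'E'
from h import *
s,im=wrist("w11");P=cloud(im);z=P[...,2];print(s["position"],s["ft_force"])
for y in np.arange(-.2,-.11,.01):
  k=(abs(P[...,1]-y)<.002)&(abs(P[...,0]-.65)<.015)&(z<.1)
  if k.sum()>3: print(y.round(3),np.median(z[k]).round(4))
E
```

```text
time: 16.37
position: [0.65, -0.1892, 0.0236]
tool_rot: [2.24, 2.201, 0.001]
ft_force: [1.0, -1.4, 2.2]
grip_width: 0.617
grip_force: 15.0
[ 0.64998411 -0.18921823  0.02363216] [ 1.04297314 -1.44793866  2.20250546]
-0.2 0.018
-0.19 0.0188
-0.18 0.0186
-0.17 0.018
-0.16 0.0982
-0.15 0.0173
-0.14 0.017
-0.13 0.0164
-0.12 0.0053
```

It is almost flat on the floor, so I'll release and back off.

```bash
python3 -m jog '[{"claw":56,"dx":0,"dy":0,"dz":0.5,"spin":0},{"claw":60,"dx":0,"dy":0,"dz":0.5,"spin":0},{"claw":60,"dx":0,"dy":0,"dz":0,"spin":0},{"claw":60,"dx":0,"dy":0,"dz":0,"spin":0},{"claw":60,"dx":0,"dy":0,"dz":-15,"spin":0},{"claw":60,"dx":0,"dy":0,"dz":-40,"spin":0},{"claw":60,"dx":0,"dy":0,"dz":-80,"spin":0},{"claw":60,"dx":-20,"dy":0,"dz":-120,"spin":0},{"claw":60,"dx":-40,"dy":0,"dz":-160,"spin":0},{"claw":60,"dx":-60,"dy":0,"dz":-200,"spin":0},{"claw":60,"dx":-60,"dy":0,"dz":-200,"spin":0},{"claw":60,"dx":-60,"dy":0,"dz":-200,"spin":0}]'
python3 - <<'E'
from h import *
s,im=wrist("w12");P=cloud(im);h=hsv(im);z=P[...,2]
c=(h[...,1]<90)&(h[...,1]>10)&(z<.03)&(z>.01)&(abs(P[...,0]-.652)<.05)&(abs(P[...,1]+.165)<.047);q=P[c]
print(len(q),pct(q),cv2.minAreaRect(q[:,:2].astype(np.float32)*1000));A=np.c_[q[:,:2],np.ones(len(q))];print("tilt",np.linalg.lstsq(A,q[:,2],rcond=None)[0])
o=(h[...,0]<22)&(h[...,1]>130)&(z>.03)&(z<.08)&(abs(P[...,0]-.44)<.04);q=P[o];print("tool",pct(q))
E
```

```text
time: 17.42
position: [0.6499, -0.2522, 0.2291]
tool_rot: [2.238, 2.192, 0.004]
ft_force: [-0.3, 1.1, 0.4]
grip_width: 0.689
grip_force: 0.0
2730 [[0.6244, -0.1969, 0.0145], [0.6497, -0.1618, 0.0165], [0.6753, -0.1296, 0.0181]] ((649.7828979492188, -161.7913818359375), (73.83440399169922, 53.0789794921875), 88.58350372314453)
tilt [-0.00118743  0.00387975  0.0177921 ]
tool [[0.4316, -0.1652, 0.0404], [0.444, -0.1158, 0.05], [0.4524, -0.0734, 0.052]]
```

View pics/w12.png

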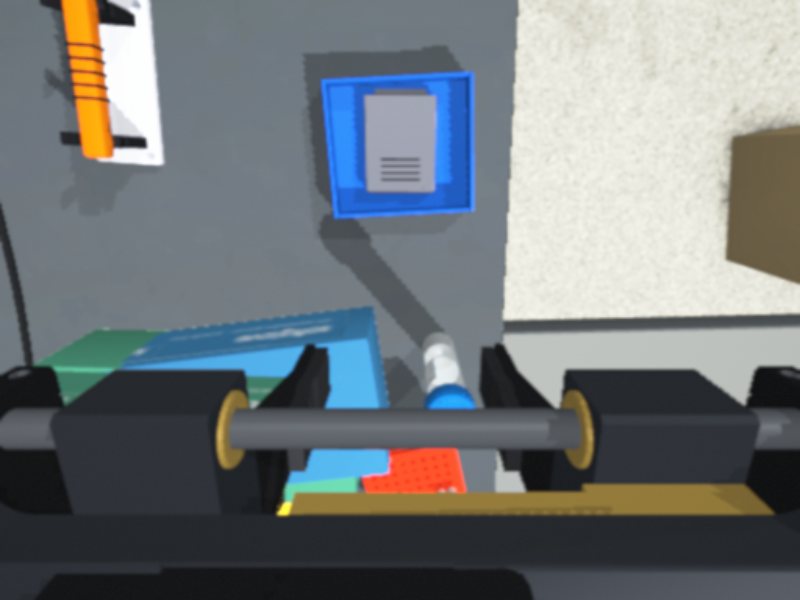

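The picture shows the cover lying flat in the tray at (400,142), tilted under 0.01 rad, and the tool in its forks at (85,80). The gripper is clear of everything, so I'm handing in.

```bash
python3 -c "from bench import *; print(close_job())"
```

```text
the job is handed in; nothing more can be done
None
```

The cover was levered past its catches, taken off and laid flat in the blue tray, the tool is back in its rest, and the job was handed in at about 17.4 s; no verdict was returned.

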